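# Put the rolling pin up on its ring-and-fork rack

## Task

Put the short wooden rolling pin away on its little rack: one handle goes through the red ring and the other handle rests in the open white V-shaped fork, so the pin lies level between the two posts. Lower it into the fork rather than letting it drop, let go, and leave the other things on the shelf where they are.

Things in the scene. Friction and masses are not known exactly. Their poses are not given: they have to be found in the camera images.
- pin: short wooden rolling pin lying on the shelf, 250 mm long, same at both ends, about 0.2 kg: pale barrel 44 mm in diameter, 150 mm long; on each end a darker plain handle 18 mm in diameter, 50 mm long. Origin at the pin's middle on its axis (22 mm above the shelf as it lies); x axis along the pin
- pin_end_a (a point): centre of the end face of one handle, 125 mm from the pin's middle along its +x axis
- pin_end_b (a point): centre of the end face of the other handle, 125 mm from the pin's middle along its -x axis
- rack: fixed rack: dark wooden base 100 x 230 x 16 mm; two posts 26 mm wide, 10 mm thick (along y), centred 97 mm either side of the middle. Origin under the base's centre; y runs from the fork post to the ring post, along the stored pin. Stored, the pin's axis is 125 mm above the shelf, its barrel between the posts (184 mm apart inside), each handle overhanging its post
- rack_ring (a point): centre of the hole of the red ring on the +y post, 131 mm above the shelf; hole 30 mm in diameter, 10 mm deep along the rack's y; ring 44 mm outside. A handle resting on the bottom of the hole has its axis 6 mm below this point
- rack_fork (a point): axis of a handle resting in the open white V fork on the -y post, 125 mm above the shelf. 90 degree V, 10 mm thick along y, bottom 13 mm below this point, arm tips 4 mm above it and 33 mm apart. At ring height a level pin's barrel does not pass over the fork: tilt it about 10 degrees, leading end down, to thread the ring
- dispenser: yellow plastic push dispenser, loose, 62 mm in diameter, 165 mm tall, spout towards its -x; origin under its centre
- bowls: stack of two nested aluminium bowls, 140 mm across the rim, 69 mm tall; origin under its centre
- egg_cup: white ceramic egg cup, 50 mm in diameter, 62 mm tall; origin under its centre
- scoop: grey plastic scoop, 170 mm long, 56 mm wide, 34 mm tall, lying along its x axis with the handle to -x; origin on its underside where handle and pan meet
- jar: amber glass jar with a brass lid, 68 mm in diameter, 110 mm tall; origin under its centre
- can: steel can with a green label, 72 mm in diameter, 85 mm tall; origin under its centre
- brush: pastry brush with a wooden handle, 180 mm long, lying along its x axis
Mind the look-alikes: they are no part of the job. Of the things that look like the rack, take the one that is farthest to the robot's right at the start.

How it is judged:
On the way:
1. the rolling pin is lifted clear of the shelf (height (world z) of pin above 0.08 m), for 0.2 s.
At the end, for the whole second after the job is handed in: Pin released, at rest, within 0.06 rad of the rack's y axis. End faces 105-145 mm from the rack's middle along y, one through the ring (within 9 mm sideways, 119-134 mm above the shelf), the other in the fork (within 6 mm sideways, 119-131 mm high). Speed under 0.03 m/s, 0.3 rad/s (((y of pin_end_a in the frame of rack between 0.105 and 0.145 m and x of pin_end_a in the frame of rack between -0.009 and 0.009 m and z of pin_end_a in the frame of rack between 0.119 and 0.134 m and y of pin_end_b in the frame of rack between -0.145 and -0.105 m and x of pin_end_b in the frame of rack between -0.006 and 0.006 m and z of pin_end_b in the frame of rack between 0.119 and 0.131 m) or (y of pin_end_b in the frame of rack between 0.105 and 0.145 m and x of pin_end_b in the frame of rack between -0.009 and 0.009 m and z of pin_end_b in the frame of rack between 0.119 and 0.134 m and y of pin_end_a in the frame of rack between -0.145 and -0.105 m and x of pin_end_a in the frame of rack between -0.006 and 0.006 m and z of pin_end_a in the frame of rack between 0.119 and 0.131 m)) and angle between the x axis of pin and the y axis of rack, either way round below 0.06 rad and linear speed of pin below 0.03 m/s and angular speed of pin below 0.3 rad/s); the robot touches nothing.
It fails at once if the rolling pin is dropped (faster than 0.4 m/s while no finger touches it, a fall of about 8 mm) (linear speed of pin above 0.4 m/s and contact force between the fingers and pin below 0.05 N).
It fails at once if another thing on the shelf is moved more than 30 mm (distance of any of dispenser, bowls, egg_cup, scoop, jar, can, brush from where it was at the start of the episode above 0.03 m).
It fails at once if the dispenser, bowls, egg cup, jar or can is tipped more than 0.4 rad (angle between any of dispenser, bowls, egg_cup, jar, can's own z axis and vertical above 0.4 rad).
It also fails if it takes over 42 s, if anything falls off the work surface, if the arm or the gripper's body presses on something with over 40 N, if the wrist force passes 120 N, or if a joint passes its speed limit or range.

## Robot

A 6-joint arm with a two-finger parallel gripper is mounted at the origin on the work surface. World frame = base frame: x ahead of the robot, y to its left, z up, the work surface at z = 0. Lengths are in m, angles in rad, forces in N, time in s.
With the tool pointing down it reaches from about 0.35 to 0.975 m from the base axis. Payload 4.9 kg.
Tool frame: the origin (TCP) lies at the very end of the fingers, on their centre line; the grasp point (between the pads) lies 19 mm behind it; z points along the fingers, y is the line along which they close (so a half turn about z gives the same grasp; the last joint's range is limited). The gripper opens to 85 mm and grips with 20 to 120 N. Pads are 22 mm wide; open, the fingers measure 114 mm over their backs; the gripper's body (76 mm by 85 mm) begins 54 mm behind the grasp point. The pads swing forward as they close: fully open they stand 13 mm farther back than shut.
Start: joints at [-0.119, 0.053, 1.613, -0, 1.476, -0.119], TCP at [0.625, 0, 0.231] pointing down, gripper open.
Joint ranges: [-3.01, 3.01], [-1.01, 2.22], [0.06, 2.58], [-1.02, 4.17], [0.09, 2.62], [-3.14, 3.14]. Speed limits (rad/s): [2.57, 2.57, 3.14, 3.14, 3.14, 3.14].

## Interface

Orientations are given as a rotation vector (axis times angle).
In Python, from station import ctrl gives the robot as it stands. The module is installed in compiled form; this text tells all that it offers.
- The arm moves only by the tool jog_arm, never from a script. Its argument "steps" is a list of rows, each an object with "delta_rot": the turn, a rotation vector about the tool's x, y, z in degrees, a list of three; "linear": the shift along the tool's x, y, z in m, a list of three; "grip": the finger opening in m, from 0 to 0.0854. In form: [{"delta_rot": [rx, ry, rz], "linear": [x, y, z], "grip": grip}, ...]. A call has 1 to 10 rows; each row shifts and turns the commanded pose from where the row before left it, along the tool's axes as they then stand; what a row does not reach is not made up. A row lasts 1/10 s, in which the tool goes at most 50 mm and 8.59 degrees, less where a joint would pass 70% of its speed; a pose out of reach is approached as far as the arm can. A call with a gripper value outside its range is refused whole. The fingers move at their own pace and stop on an object; "newtons" is the grip in N (left out, the last holds). Time passes only in rows, so rows that do not move let the fingers close. It gives the time, the measured TCP pose, the force, the opening and the grip force at its end, in the units of the state.
- ctrl.get_obs(): the state, without advancing time (a new reading comes with each control period).
- ctrl.get_image(name): name is "scene" or "side" or "wrist"; returns (picture, depth): 480x640x3 uint8, red, green, blue; 480x640 float32, m along the optical axis (not along the pixel's ray), 0 where there is no reading.
- ctrl.camera_info(name): a dict with "camera_matrix" (3x3 intrinsics, pixels), "distortion" ([k1, k2, p1, p2, k3] as OpenCV has them; the pictures are not rectified), "R" (3x3) and "t" (3): a world point X has camera coordinates R X + t; the wrist camera has in their place "T_tool_cam" (4x4, takes a point from camera to tool coordinates, whose origin is the TCP and whose axes are the flange's). Camera axes: x right, y down, z forward; pixel columns grow to the right and rows downward; lengths in m; the calibration is good to about 2 mm. A picture is of the moment at which its call begins: read the wrist's pose just before it. camera_info takes no time and is no camera call.
- ctrl.finish_job(): hands the job in; it is judged then, once.
The state is a dict: "t": time; "q": joint angles; "dq": joint speeds; "effort": joint torques, N m; "tool_pos": TCP position; "tool_rot": TCP orientation; "contact_force": force on the tool from outside, world axes, zero at the start; "wrist_torque": the same for the moment, N m; "opening": finger opening in m; "grip_force": force on a finger pad.
Only numpy, scipy, OpenCV 4.12 (cv2) and the standard library are available. Lean on these libraries where they do the work, as an engineer would, in place of code of your own. Each camera call takes 0.05 s, during which the arm holds its last target. There are 200 camera calls.

## Working session

There is one attempt and no reset: what is moved stays moved. The work goes in short steps, Python scripts to look and compute and a tool call to move; the robot and the scene stay as the last step left them, time stands still between calls to the robot, and variables do not carry over. Pictures are saved under pics/ and viewed, at most 11 in all, crops included, and the job is handed in when it is done.

Besides the shell and the picture viewer there is one more tool, called after ">>>" as name(argument=value, ...), one argument or row to a line, values as JSON. jog_arm: Moves the arm, as the interface text tells. Its arguments: {"type":"object","properties":{"steps":{"type":"array"},"newtons":{"type":"number"}},"required":["steps"]}

```bash
mkdir -p pics
cat > h.py <<'E'
import numpy as np, cv2
from station import ctrl
from scipy.spatial.transform import Rotation as R
def cam(n):
    o=ctrl.get_obs(); im,d=ctrl.get_image(n); ci=ctrl.camera_info(n)
    K=np.array(ci["camera_matrix"]);D=np.array(ci["distortion"])
    if n=="wrist":
        T=np.eye(4);T[:3,:3]=R.from_rotvec(o["tool_rot"]).as_matrix();T[:3,3]=o["tool_pos"]
        M=T@np.array(ci["T_tool_cam"])
    else:
        M=np.eye(4);M[:3,:3]=np.array(ci["R"]).T;M[:3,3]=-M[:3,:3]@np.array(ci["t"])
    return im,d,K,D,M
def save(n,f):
    c=cam(n);cv2.imwrite(f"pics/{f}.png",c[0][:,:,::-1]);np.savez(f"{f}.npz",im=c[0],d=c[1],K=c[2],D=c[3],M=c[4]);return c
def load(f):
    z=np.load(f+".npz");return [z[k] for k in("im","d","K","D","M")]
def rays(c,uv):
    p=cv2.undistortPoints(np.array(uv,float).reshape(-1,1,2),c[2],c[3]).reshape(-1,2)
    return np.c_[p,np.ones(len(p))]
def pts(c,uv):
    uv=np.array(uv);z=c[1][uv[:,1].astype(int),uv[:,0].astype(int)]
    return rays(c,uv)*z[:,None]@c[4][:3,:3].T+c[4][:3,3]
def plane(c,uv,h):
    r=rays(c,uv)@c[4][:3,:3].T;o=c[4][:3,3];return o+r*((h-o[2])/r[:,2])[:,None]
def allpts(c):
    v,u=np.nonzero(c[1]>0);uv=np.c_[u,v];return uv,pts(c,uv)
E
python3 - <<'E'
from h import *
for n in("scene","side"):
    c=save(n,n+"0");print(n,c[4].round(3).tolist(),c[2][0,0])
save("wrist","wrist0")
a=cv2.imread("pics/scene0.png")
print(ctrl.get_obs()["t"])
E
```

```text
scene [[0.895, 0.253, -0.368, 0.967], [0.446, -0.487, 0.751, -0.913], [0.011, -0.836, -0.549, 0.755], [0.0, 0.0, 0.0, 1.0]] 515.8440930180373
side [[0.737, -0.486, 0.471, -0.086], [-0.676, -0.538, 0.504, -0.722], [0.008, -0.689, -0.724, 1.1], [0.0, 0.0, 0.0, 1.0]] 574.6030879392983
0.15
```

View pics/scene0.png

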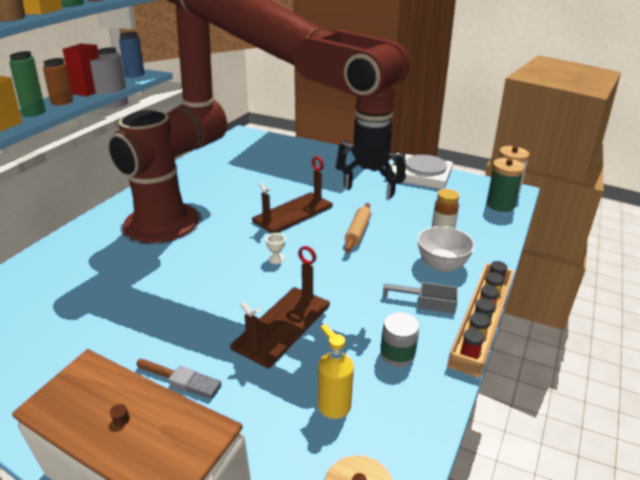

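View pics/side0.png

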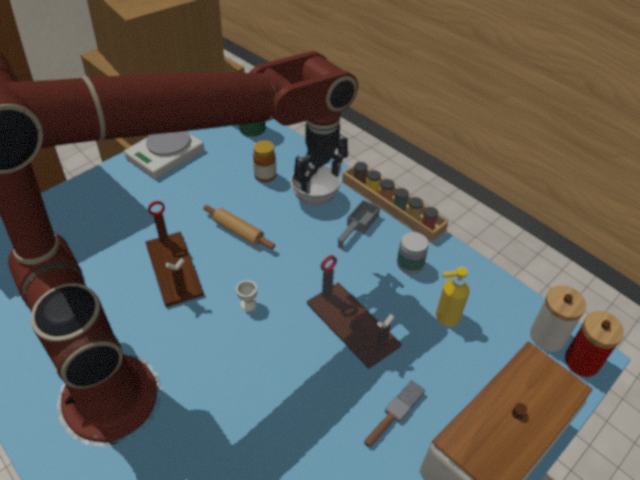

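Scene: the pin is at (357,228), and there is only one. There are two racks: A, the near one, at (282,325) with ring (307,256) and fork (249,311); and B, farther away, at (293,210). The scene camera stands at y=-0.9, so A should be on the robot's right. In the side view A is at (352,322) and the pin at (240,228).

Run:
```python
from h import *
for n,pb,rb in(("scene0",(335,195,385,258),(225,235,335,365)),("side0",(195,195,285,260),(300,250,405,370))):
    c=load(n);hsv=cv2.cvtColor(c[0],cv2.COLOR_RGB2HSV).astype(int);H,S,V=hsv[...,0],hsv[...,1],hsv[...,2]
    uv,P=allpts(c)
    inb=lambda b:(uv[:,0]>b[0])&(uv[:,0]<b[2])&(uv[:,1]>b[1])&(uv[:,1]<b[3])
    h=H[uv[:,1],uv[:,0]];s=S[uv[:,1],uv[:,0]];v=V[uv[:,1],uv[:,0]]
    m=inb(pb)&(h<25)&(s>60);Q=P[m]
    C=Q[:,:2].mean(0);u,sv,vt=np.linalg.svd(Q[:,:2]-C);t=(Q[:,:2]-C)@vt[0]
    w=(Q[:,:2]-C)@vt[1]
    print(n,"pin",m.sum(),C,vt[0],t.min(),t.max(),C+vt[0]*(np.percentile(t,1)+np.percentile(t,99))/2,"z",np.percentile(Q[:,2],[2,50,98]),w.min(),w.max())
    m=inb(rb)&((h<8)|(h>172))&(s>150)&(v>110);Q=P[m];print(" ring",m.sum(),uv[m].mean(0),np.median(Q,0),Q.min(0),Q.max(0))
    m=inb(rb)&(s<70)&(v>140);Q=P[m];print(" fork",m.sum(),uv[m].mean(0),np.median(Q,0),Q.min(0),Q.max(0))
    m=inb(rb)&((h<20)|(h>170))&(s>60)&(v<110);Q=P[m]
    k=(Q[:,2]>.008)&(Q[:,2]<.024);r=cv2.minAreaRect(Q[k][:,:2].astype(np.float32));print(" base",k.sum(),r)
    # other things
    k=(P[:,2]>.03)&(P[:,0]>.3)
# overall crop
im=cv2.imread("pics/scene0.png");a=cv2.resize(im[235:370,225:340],None,fx=4,fy=4);b=cv2.resize(im[195:260,325:390],(260,260))
a[:260,-260:]=b
cv2.imwrite("pics/crop0.png",a)
```

```text
scene0 pin 602 [0.53085008 0.17944449] [ 0.15960995 -0.98718016] -0.14450109033765798 0.10005247694237504 [0.5275826 0.1996537] z [0.01186151 0.03642564 0.04466233] -0.016739706499742196 0.021598117068967304
 ring 62 [307.19354839 255.69354839] [ 0.54080364 -0.12353672  0.12434405] [ 0.52322022 -0.12675562  0.11151171] [ 0.55801254 -0.11762145  0.15244001]
 fork 1005 [278.15024876 279.09950249] [ 0.41147353 -0.02646557  0.01500315] [ 0.30686927 -0.35778628 -0.00509558] [0.71638096 0.10271791 0.16098226]
 base 2935 ((0.5316042900085449, -0.22038723528385162), (0.2261771857738495, 0.10086549073457718), 84.86750793457031)
side0 pin 871 [0.51446853 0.19530442] [ 0.18911448 -0.98195505] -0.13028988232192745 0.11527249696944529 [0.51326478 0.20155475] z [0.01754924 0.0363813  0.04722266] -0.02232879036143031 0.01599795822220763
 ring 23 [328.2173913 263.       ] [ 0.53785257 -0.12063079  0.14284757] [ 0.52286492 -0.12320792  0.1150984 ] [ 0.55054469 -0.11736864  0.15402857]
 fork 61 [370.60655738 302.96721311] [ 0.53143604 -0.31035986  0.11920365] [ 0.50148594 -0.31754162 -0.00653657] [ 0.6515652  -0.01160481  0.15010836]
 base 1762 ((0.5282356142997742, -0.21703796088695526), (0.22808688879013062, 0.09841708093881607), 85.02381896972656)
```

View pics/crop0.png

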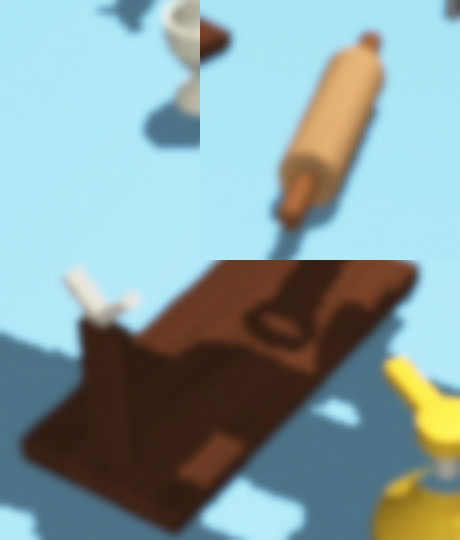

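The crop confirms rack A (white fork, red ring) and the single pin. Next I'll get the obstacle positions and the tool axes.

Run:
```python
from h import *
o=ctrl.get_obs();print(o["tool_pos"],R.from_rotvec(o["tool_rot"]).as_matrix().round(3).tolist(),o["opening"])
c=load("scene0")
for n,u,v in(("disp",335,385),("can",400,330),("egg",276,240),("scoop",438,293),("bowl",445,235),("Bring",318,160)):
    Q=pts(c,[(u+i,v+j) for i in range(-4,5,2) for j in range(-4,5,2)]);print(n,np.median(Q,0).round(3))
```

```text
[6.24503757e-01 7.40195480e-05 2.30325125e-01] [[-0.0, 1.0, -0.002], [1.0, 0.0, 0.0], [0.0, -0.002, -1.0]] 0.08524635860552231
disp [ 0.731 -0.381  0.087]
can [ 0.781 -0.199  0.084]
egg [0.382 0.011 0.05 ]
scoop [0.798 0.036 0.01 ]
bowl [0.757 0.229 0.046]
Bring [0.333 0.31  0.128]
```

>>> jog_arm(
  steps=[
    {"linear": [0.033,-0.017,0],"delta_rot": [0,0,0],"grip": 0.085},
    {"linear": [0.033,-0.017,0],"delta_rot": [0,0,0],"grip": 0.085},
    {"linear": [0.033,-0.017,0],"delta_rot": [0,0,0],"grip": 0.085},
    {"linear": [0.033,-0.017,0],"delta_rot": [0,0,0],"grip": 0.085},
    {"linear": [0.033,-0.017,0],"delta_rot": [0,0,0],"grip": 0.085},
    {"linear": [0.033,-0.017,0],"delta_rot": [0,0,0],"grip": 0.085},
    {"linear": [0,0,0],"delta_rot": [0,0,-5],"grip": 0.085},
    {"linear": [0,0,0],"delta_rot": [0,0,-5],"grip": 0.085},
    {"linear": [0,0,0],"delta_rot": [0,0,0],"grip": 0.085},
  ],
)

```text
t: 1.05
tool_pos: [0.5226, 0.1983, 0.2309]
tool_rot: [-2.018, -2.407, 0.001]
contact_force: [-0.2, 0.5, 0.3]
opening: 0.0849
grip_force: 0.0
```

```bash
cat > pin.py <<'E'
from h import *
import sys
c=save("wrist",sys.argv[1]);o=ctrl.get_obs();print(o["tool_pos"])
hsv=cv2.cvtColor(c[0],cv2.COLOR_RGB2HSV);m=((hsv[...,0]<25)&(hsv[...,1]>60)).astype(np.uint8)
n,l,s,ce=cv2.connectedComponentsWithStats(m)
for i in range(1,n):
    if s[i,4]>1500:print(i,s[i],ce[i].round())
uv,P=allpts(c);k=(m[uv[:,1],uv[:,0]]>0)&(P[:,2]>.005)&(P[:,2]<.06);Q=P[k]
Q=Q[np.hypot(Q[:,0]-.52,Q[:,1]-.2)<.16]
r=cv2.minAreaRect(Q[:,:2].astype(np.float32));print(r,np.percentile(Q[:,2],99))
Tm=R.from_rotvec(o["tool_rot"]).as_matrix();print("tool x",Tm[:,0],"d in tool",Tm.T@(np.array([*r[0],.004])-o["tool_pos"]))
E
python3 pin.py w1
```

```text
[0.52271224 0.19809649 0.23097118]
1 [    0     0   200   283 29763] [ 98. 137.]
2 [ 573   33   67   93 5181] [610.  81.]
3 [ 297   42   50  279 9898] [321. 183.]
14 [ 594  335   46   88 2290] [623. 378.]
((0.4526769816875458, 0.19418329000473022), (0.18306516110897064, 0.2483358234167099), 9.869980812072754) 0.045058441721066725
tool x [-1.72224934e-01  9.85057648e-01 -4.80756392e-05] d in tool [ 0.008218   -0.06953414  0.22701021]
```

View pics/w1.png

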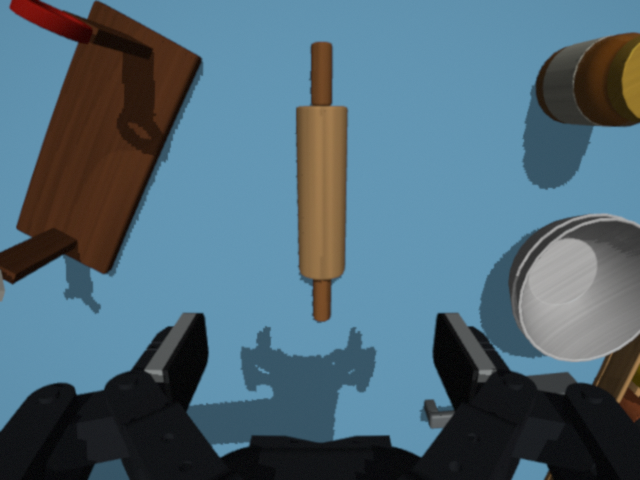

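The pin is central, at about (321,183) and nearly aligned. The mask also took in rack B, so I'll limit it to the pin's component.

Run:
```python
from h import *
c=load("w1");o=ctrl.get_obs()
hsv=cv2.cvtColor(c[0],cv2.COLOR_RGB2HSV);m=((hsv[...,0]<25)&(hsv[...,1]>60)).astype(np.uint8)
n,l,s,ce=cv2.connectedComponentsWithStats(m)
v,u=np.nonzero(l==l[183,321]);P=pts(c,np.c_[u,v]);P=P[P[:,2]>.008]
r=cv2.minAreaRect(P[:,:2].astype(np.float32));print(r,np.percentile(P[:,2],99))
rows=[(v==k) for k in range(45,318,4)]
mid=np.array([[ (u[k].min()+u[k].max())/2,v[k][0]] for k in rows]);W=plane(c,mid,.022)
print(np.polyfit(W[:,1],W[:,0],1),W[0],W[-1])
e=plane(c,[(321,42),(321,321)],.022);print(e,e.mean(0))
Tm=R.from_rotvec(o["tool_rot"]).as_matrix();print("d tool",Tm.T@(np.array([*r[0],.004])-o["tool_pos"]))
```

```text
((0.522426426410675, 0.20631885528564453), (0.04147055372595787, 0.2483358234167099), 9.869980812072754) 0.045294250542512605
[-0.17917337  0.55956325] [0.50080915 0.32733908 0.022     ] [0.54450844 0.08404271 0.022     ]
[[0.50040721 0.32960478 0.022     ]
 [0.54480564 0.07953423 0.022     ]] [0.52260643 0.2045695  0.022     ]
d tool [0.00815964 0.00126312 0.22697011]
```

>>> jog_arm(
  steps=[
    {"linear": [0.007,0.001,0.04],"delta_rot": [0,0,0],"grip": 0.085},
    {"linear": [0,0,0.045],"delta_rot": [0,0,0],"grip": 0.085},
    {"linear": [0,0,0.045],"delta_rot": [0,0,0],"grip": 0.085},
    {"linear": [0,0,0.045],"delta_rot": [0,0,0],"grip": 0.085},
    {"linear": [0,0,0.03],"delta_rot": [0,0,0],"grip": 0.085},
    {"linear": [0,0,0.015],"delta_rot": [0,0,0],"grip": 0.085},
    {"linear": [0,0,0.007],"delta_rot": [0,0,0],"grip": 0.085},
    {"linear": [0,0,0],"delta_rot": [0,0,0],"grip": 0.085},
  ],
)

```text
t: 1.9
tool_pos: [0.5231, 0.205, 0.0045]
tool_rot: [2.02, 2.406, 0.0]
contact_force: [0.7, -0.3, -0.0]
opening: 0.085
grip_force: 0.0
```

>>> jog_arm(
  newtons=50,
  steps=[
    {"linear": [0,0,0],"delta_rot": [0,0,0],"grip": 0.03},
    {"linear": [0,0,0],"delta_rot": [0,0,0],"grip": 0.03},
    {"linear": [0,0,0],"delta_rot": [0,0,0],"grip": 0.03},
    {"linear": [0,0,0],"delta_rot": [0,0,0],"grip": 0.03},
    {"linear": [0,0,0],"delta_rot": [0,0,0],"grip": 0.03},
    {"linear": [0,0,0],"delta_rot": [0,0,0],"grip": 0.03},
  ],
)

```text
t: 2.5
tool_pos: [0.524, 0.2054, 0.0061]
tool_rot: [2.018, 2.405, 0.003]
contact_force: [-1.6, 0.0, 6.5]
opening: 0.0425
grip_force: 50.9
```

>>> jog_arm(
  steps=[
    {"linear": [0,0,-0.01],"delta_rot": [0,0,0],"grip": 0.03},
    {"linear": [0,0,-0.03],"delta_rot": [0,0,0],"grip": 0.03},
    {"linear": [0,0,-0.04],"delta_rot": [0,0,0],"grip": 0.03},
    {"linear": [0,0,-0.04],"delta_rot": [0,0,0],"grip": 0.03},
    {"linear": [0,0,-0.04],"delta_rot": [0,0,0],"grip": 0.03},
    {"linear": [0,0,-0.04],"delta_rot": [0,0,5],"grip": 0.03},
    {"linear": [0,0,-0.04],"delta_rot": [0,0,5],"grip": 0.03},
    {"linear": [0,0,-0.03],"delta_rot": [0,0,5],"grip": 0.03},
    {"linear": [0,0,-0.01],"delta_rot": [0,0,0],"grip": 0.03},
  ],
)

```text
t: 3.4
tool_pos: [0.5238, 0.2054, 0.2888]
tool_rot: [2.314, 2.121, 0.009]
contact_force: [1.1, 0.4, -3.0]
opening: 0.0426
grip_force: 51.6
```

>>> jog_arm(
  steps=[
    {"linear": [-0.02,0,0],"delta_rot": [0,0,0],"grip": 0.03},
    {"linear": [-0.04,0.005,0],"delta_rot": [0,0,0],"grip": 0.03},
    {"linear": [-0.045,0.005,0],"delta_rot": [0,0,0],"grip": 0.03},
    {"linear": [-0.045,0.005,0],"delta_rot": [0,0,0],"grip": 0.03},
    {"linear": [-0.045,0.005,0],"delta_rot": [0,0,0],"grip": 0.03},
    {"linear": [-0.045,0.005,0],"delta_rot": [0,0,0],"grip": 0.03},
    {"linear": [-0.045,0.005,0],"delta_rot": [0,0,0],"grip": 0.03},
    {"linear": [-0.045,0.005,0],"delta_rot": [0,0,0],"grip": 0.03},
    {"linear": [-0.045,0.005,0],"delta_rot": [0,0,0],"grip": 0.03},
    {"linear": [-0.045,0.004,0],"delta_rot": [0,0,0],"grip": 0.03},
  ],
)

```text
t: 4.4
tool_pos: [0.5288, -0.2185, 0.2819]
tool_rot: [-2.312, -2.122, 0.001]
contact_force: [1.5, 0.7, -2.5]
opening: 0.0427
grip_force: 51.6
```

>>> jog_arm(
  steps=[
    {"linear": [-0.04,0,0],"delta_rot": [0,0,0],"grip": 0.03},
    {"linear": [-0.03,0,0],"delta_rot": [0,0,0],"grip": 0.03},
    {"linear": [-0.01,0,0],"delta_rot": [0,0,0],"grip": 0.03},
    {"linear": [0,0,0],"delta_rot": [0,0,0],"grip": 0.03},
  ],
)

```text
t: 4.8
tool_pos: [0.5221, -0.2974, 0.2822]
tool_rot: [-2.315, -2.119, 0.001]
contact_force: [0.2, 0.5, -2.6]
opening: 0.0425
grip_force: 51.6
```

Run:
```python
from h import *
save("wrist","w2");print(ctrl.get_obs()["tool_pos"],ctrl.get_obs()["t"])
```

```text
[ 0.52247804 -0.29626349  0.28261682] 4.85
```

View pics/w2.png

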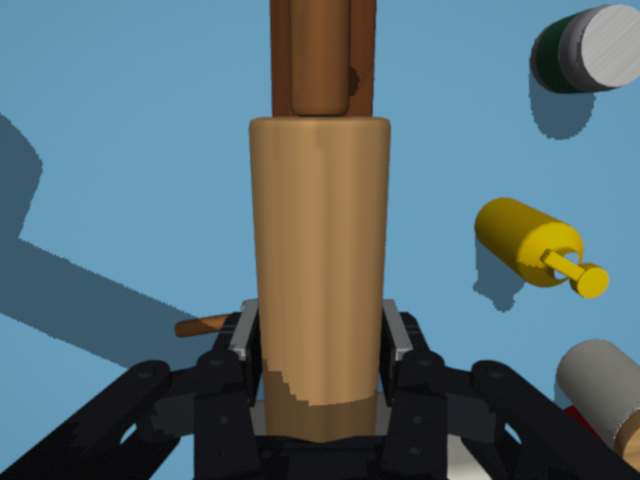

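The pin is held straight, handle at (320,60), above rack A's base (columns 272 to 375). Next I tilt it leading end down and work out the approach.

>>> jog_arm(
  steps=[
    {"linear": [0,0,0],"delta_rot": [0,-5,0],"grip": 0.03},
    {"linear": [0,0,0],"delta_rot": [0,-5,0],"grip": 0.03},
    {"linear": [0,0,0],"delta_rot": [0,0,0],"grip": 0.03},
    {"linear": [0,0,0],"delta_rot": [0,0,0],"grip": 0.03},
  ],
)

```text
t: 5.25
tool_pos: [0.5233, -0.295, 0.284]
tool_rot: [2.223, 2.043, -0.193]
contact_force: [0.0, -0.7, -3.2]
opening: 0.0426
grip_force: 51.5
```

```bash
cat > rk.py <<'E'
from h import *
C=np.array([.5300,-.2187,0]);a=np.radians(84.95-90)
RR=R.from_euler('z',a).as_matrix()  # rack axes columns
def state():
    o=ctrl.get_obs();T=R.from_rotvec(o["tool_rot"]).as_matrix();return np.array(o["tool_pos"]),T,o
def report(tgt_mm=None,rot=None,off=16.5):
    p,T,o=state();c=p-T[:,2]*off/1e3
    print("t",o["t"],"pin centre rack mm",((c-C)@RR*1e3).round(1),"axis rack",(RR.T@T[:,0]).round(4),"tooly",(RR.T@T[:,1]).round(3))
    if tgt_mm is not None:
        w=C+RR@(np.array(tgt_mm)/1e3);print("delta tool",(T.T@(w-c)).round(4))
E
python3 - <<'E'
from rk import *
report([0,-43,156]);print(ctrl.camera_info("wrist")["T_tool_cam"])
E
```

```text
t 5.25 pin centre rack mm [  0.  -73.8 300.3] axis rack [-0.0037  0.9852 -0.1716] tooly [ 1.     0.004 -0.   ]
delta tool [5.510e-02 1.000e-04 1.368e-01]
[[-3.47663600e-05 -9.51775547e-01 -3.06795219e-01  7.75416973e-02]
 [ 9.99999993e-01  2.74988276e-06 -1.21852065e-04  8.10708402e-04]
 [ 1.16819466e-04 -3.06795221e-01  9.51775540e-01 -1.42805249e-01]
 [ 0.00000000e+00  0.00000000e+00  0.00000000e+00  1.00000000e+00]]
```

>>> jog_arm(
  steps=[
    {"linear": [0.005,0,0.02],"delta_rot": [0,0,0],"grip": 0.03},
    {"linear": [0.01,0,0.04],"delta_rot": [0,0,0],"grip": 0.03},
    {"linear": [0.01,0,0.04],"delta_rot": [0,0,0],"grip": 0.03},
    {"linear": [0.01,0,0.025],"delta_rot": [0,0,0],"grip": 0.03},
    {"linear": [0.01,0,0.012],"delta_rot": [0,0,0],"grip": 0.03},
    {"linear": [0,0,0],"delta_rot": [0,0,0],"grip": 0.03},
    {"linear": [0,0,0],"delta_rot": [0,0,0],"grip": 0.03},
  ],
)

```text
t: 5.95
tool_pos: [0.5257, -0.2769, 0.1432]
tool_rot: [2.223, 2.037, -0.193]
contact_force: [-0.6, 0.3, -1.0]
opening: 0.0424
grip_force: 51.5
```

Run:
```python
from rk import *
report([0,-43,156])
a=save("scene","scene3");b=save("side","side3")
def crop(f,x,y,s=110):
    return cv2.resize(cv2.imread(f"pics/{f}.png")[y:y+s,x:x+s],(400,400),interpolation=cv2.INTER_CUBIC)
cv2.imwrite("pics/c3.png",np.hstack([crop("scene3",225,225),crop("side3",300,240)]))
```

```text
t 5.95 pin centre rack mm [  0.8 -55.5 159.5] axis rack [-9.000e-04  9.846e-01 -1.746e-01] tooly [1.    0.001 0.002]
delta tool [ 0.0129 -0.0008  0.0012]
```

View pics/c3.png

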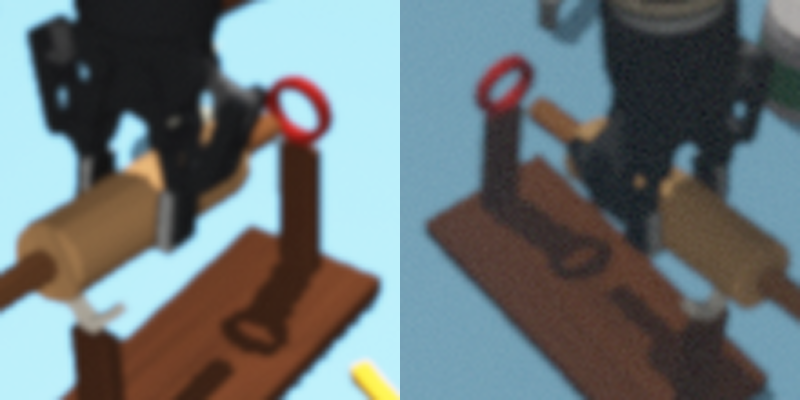

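The tilted pin clears the fork and points at the ring. In the side view its tip is near (337,269). I'll triangulate the ring centre from both views and compare the tip with its predicted pixel.

```bash
cat > meas.py <<'E'
from rk import *
def red(c,b):
    h=cv2.cvtColor(c[0],cv2.COLOR_RGB2HSV).astype(int);m=((h[...,0]<8)|(h[...,0]>170))&(h[...,1]>140)&(h[...,2]>100)
    k=np.zeros_like(m);k[b[1]:b[3],b[0]:b[2]]=1;m&=k>0
    cs,_=cv2.findContours(m.astype(np.uint8),0,2);q=cv2.convexHull(np.vstack(cs));return cv2.fitEllipse(q)
def tri(ca,ua,cb,ub):
    A=[];bb=[]
    for c,u in((ca,ua),(cb,ub)):
        d=(rays(c,[u])@c[4][:3,:3].T)[0];d/=np.linalg.norm(d);P=np.eye(3)-np.outer(d,d);A.append(P);bb.append(P@c[4][:3,3])
    return np.linalg.lstsq(np.vstack(A),np.hstack(bb),rcond=None)[0]
def proj(c,X):
    Mi=np.linalg.inv(c[4]);r,_=cv2.Rodrigues(Mi[:3,:3]);return cv2.projectPoints(np.array(X,float).reshape(-1,3),r,Mi[:3,3],c[2],c[3])[0].reshape(-1,2)
rack=lambda mm:C+RR@(np.array(mm)/1e3)
E
python3 - <<'E'
from meas import *
a=load("scene3");b=load("side3")
e=red(load("scene0"),(290,240,325,275)),red(load("side0"),(315,248,345,275));print(e)
X=tri(a,e[0][0],b,e[1][0]);print("ring world",X,"rack",(X-C)@RR*1e3)
for c in(a,b):
    print("proj ring",proj(c,rack([0,97,131])))
    p,T,o=state();pc=p-T[:,2]*.0165
    print("proj pin front, barrel front/back, rear",proj(c,[pc+T[:,0]*k for k in(.125,.075,-.075,-.125)]).round(1).tolist())
    print("fork tips/bottom",proj(c,[rack([x,-97,z]) for x,z in((-16.5,129),(0,112),(16.5,129))]).round(1).tolist())
E
```

```text
(((306.9856262207031, 255.30523681640625), (14.037691116333008, 18.144954681396484), 157.41383361816406), ((328.165283203125, 263.0092468261719), (9.596720695495605, 13.094099044799805), 25.13413429260254))
ring world [ 0.53913406 -0.11825273  0.1293878 ] rack [  0.25673017 100.86138729 129.38779614]
proj ring [[306.25495898 255.04206795]]
proj pin front, barrel front/back, rear [[298.9, 259.1], [285.1, 267.5], [236.6, 297.0], [217.8, 308.5]]
fork tips/bottom [[242.4, 302.9], [250.0, 312.9], [256.4, 309.1]]
proj ring [[329.29289371 264.15464914]]
proj pin front, barrel front/back, rear [[338.3, 269.6], [352.9, 280.5], [401.4, 316.8], [419.2, 330.1]]
fork tips/bottom [[381.6, 323.9], [386.5, 324.7], [393.1, 316.1]]
```

Run:
```python
import cv2,numpy as np
def crop(f,x,y,w,h,s):
    return cv2.resize(cv2.imread(f"pics/{f}.png")[y:y+h,x:x+w],(400,400),interpolation=cv2.INTER_CUBIC)
cv2.imwrite("pics/c4.png",np.hstack([crop("side3",310,245,50,50,8),crop("scene3",215,275,50,50,8)]))
```

```text
(no output)
```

View pics/c4.png

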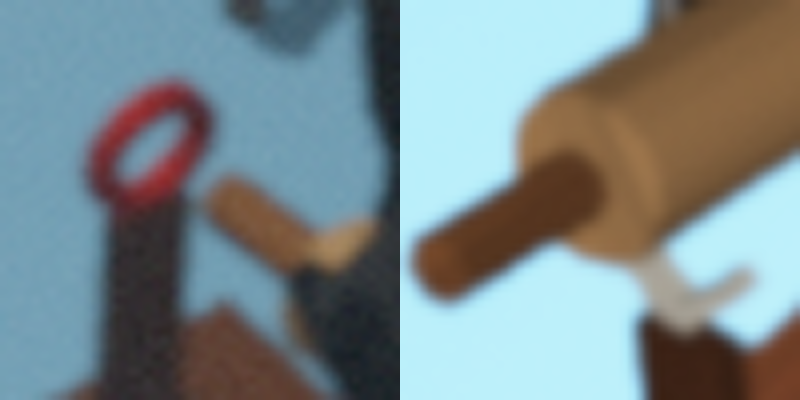

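The tip and ring line up in both views: extrapolating the pin axis passes through the ring centre to within about 1 px. I'll insert along tool x.

>>> jog_arm(
  steps=[
    {"linear": [0.007,0,0],"delta_rot": [0,0,0],"grip": 0.03},
    {"linear": [0.007,0,0],"delta_rot": [0,0,0],"grip": 0.03},
    {"linear": [0.007,0,0],"delta_rot": [0,0,0],"grip": 0.03},
    {"linear": [0.007,0,0],"delta_rot": [0,0,0],"grip": 0.03},
    {"linear": [0,0,0],"delta_rot": [0,0,0],"grip": 0.03},
  ],
)

```text
t: 6.55
tool_pos: [0.5271, -0.2477, 0.1363]
tool_rot: [2.224, 2.041, -0.195]
contact_force: [0.3, 0.4, -3.4]
opening: 0.0428
grip_force: 51.5
```

Run:
```python
from meas import *
report([0,-2,150]);print(ctrl.get_obs()["contact_force"])
a=save("scene","scene5");b=save("side","side5")
def crop(f,x,y,w,h):
    return cv2.resize(cv2.imread(f"pics/{f}.png")[y:y+h,x:x+w],(400,400),interpolation=cv2.INTER_CUBIC)
cv2.imwrite("pics/c5.png",np.hstack([crop("side5",305,245,50,50),crop("scene5",285,230,50,50)]))
```

```text
t 6.55 pin centre rack mm [ -0.3 -26.3 152.6] axis rack [-0.0022  0.9849 -0.1731] tooly [ 1.     0.002 -0.001]
delta tool [ 0.0244  0.0004 -0.0017]
[ 0.25887494  0.36172612 -3.3904638 ]
```

View pics/c5.png

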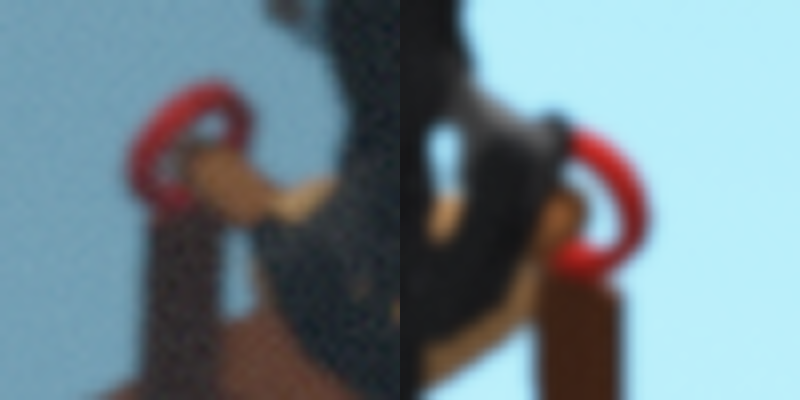

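The handle tip is entering the ring hole with no contact force, at (331,265) in side and (305,257) in scene. I'll carry on.

>>> jog_arm(
  steps=[
    {"linear": [0.005,0,0],"delta_rot": [0,0,0],"grip": 0.03},
    {"linear": [0.005,0,0],"delta_rot": [0,0,0],"grip": 0.03},
    {"linear": [0.005,0,0],"delta_rot": [0,0,0],"grip": 0.03},
    {"linear": [0.005,0,0],"delta_rot": [0,0,0],"grip": 0.03},
    {"linear": [0.004,0,0],"delta_rot": [0,0,0],"grip": 0.03},
    {"linear": [0,0,0],"delta_rot": [0,0,0],"grip": 0.03},
    {"linear": [0,0,0],"delta_rot": [0,0,0],"grip": 0.03},
  ],
)

```text
t: 7.35
tool_pos: [0.5293, -0.2253, 0.1326]
tool_rot: [2.224, 2.039, -0.195]
contact_force: [0.4, 0.2, -3.5]
opening: 0.0426
grip_force: 51.5
```

Run:
```python
from meas import *
report([0,-2,135]);print(ctrl.get_obs()["contact_force"])
```

```text
t 7.35 pin centre rack mm [-1.000e-01 -3.800e+00  1.488e+02] axis rack [-0.0012  0.9848 -0.1738] tooly [1.    0.001 0.   ]
delta tool [0.0042 0.0001 0.0133]
[ 0.41341976  0.18295611 -3.49814378]
```

>>> jog_arm(
  steps=[
    {"linear": [0.0015,0,0.0033],"delta_rot": [0,2,0],"grip": 0.03},
    {"linear": [0.0015,0,0.0033],"delta_rot": [0,2,0],"grip": 0.03},
    {"linear": [0.0015,0,0.0033],"delta_rot": [0,2,0],"grip": 0.03},
    {"linear": [0.001,0,0.0033],"delta_rot": [0,2,0],"grip": 0.03},
    {"linear": [0.001,0,0.003],"delta_rot": [0,2,0],"grip": 0.03},
    {"linear": [0,0,0],"delta_rot": [0,0,0],"grip": 0.03},
    {"linear": [0,0,0],"delta_rot": [0,0,0],"grip": 0.03},
  ],
)

```text
t: 8.05
tool_pos: [0.5296, -0.2211, 0.1158]
tool_rot: [2.316, 2.121, -0.001]
contact_force: [-0.6, 0.2, -2.7]
opening: 0.0425
grip_force: 51.5
```

Run:
```python
from meas import *
report([0,-1,125]);print(ctrl.get_obs()["contact_force"])
a=save("scene","scene6");b=save("side","side6")
def crop(f,x,y,w,h):
    return cv2.resize(cv2.imread(f"pics/{f}.png")[y:y+h,x:x+w],(400,400),interpolation=cv2.INTER_CUBIC)
cv2.imwrite("pics/c6.png",np.hstack([crop("side6",310,240,100,100),crop("scene6",225,235,100,100)]))
```

```text
t 8.05 pin centre rack mm [ -0.2  -2.4 132.3] axis rack [-4.e-04  1.e+00 -8.e-04] tooly [ 1.  0. -0.]
delta tool [0.0014 0.0002 0.0073]
[-0.61573055  0.18878838 -2.66565111]
```

View pics/c6.png

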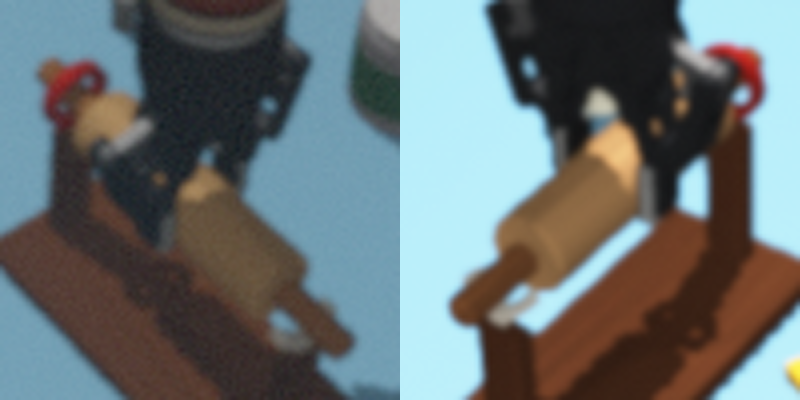

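The front handle is through the ring and the rear handle is over the fork. I'll lower slowly and watch the force.

>>> jog_arm(
  steps=[
    {"linear": [0,0,0.0015],"delta_rot": [0,0,0],"grip": 0.03},
    {"linear": [0,0,0.0015],"delta_rot": [0,0,0],"grip": 0.03},
    {"linear": [0,0,0.001],"delta_rot": [0,0,0],"grip": 0.03},
    {"linear": [0,0,0.001],"delta_rot": [0,0,0],"grip": 0.03},
    {"linear": [0,0,0],"delta_rot": [0,0,0],"grip": 0.03},
    {"linear": [0,0,0],"delta_rot": [0,0,0],"grip": 0.03},
  ],
)

```text
t: 8.75
tool_pos: [0.5297, -0.2206, 0.1107]
tool_rot: [-2.316, -2.122, 0.0]
contact_force: [-0.5, -0.6, -2.8]
opening: 0.0423
grip_force: 51.5
```

>>> jog_arm(
  steps=[
    {"linear": [0,0,0.001],"delta_rot": [0,0,0],"grip": 0.03},
    {"linear": [0,0,0],"delta_rot": [0,0,0],"grip": 0.03},
    {"linear": [0,0,0],"delta_rot": [0,0,0],"grip": 0.03},
  ],
)

```text
t: 9.05
tool_pos: [0.5296, -0.2207, 0.1098]
tool_rot: [-2.316, -2.122, 0.0]
contact_force: [-0.7, 0.2, -2.0]
opening: 0.0429
grip_force: 51.5
```

>>> jog_arm(
  steps=[
    {"linear": [0,0,0.001],"delta_rot": [0,0,0],"grip": 0.03},
    {"linear": [0,0,0],"delta_rot": [0,0,0],"grip": 0.03},
    {"linear": [0,0,0],"delta_rot": [0,0,0],"grip": 0.03},
  ],
)

```text
t: 9.35
tool_pos: [0.5298, -0.2208, 0.1095]
tool_rot: [2.316, 2.122, 0.0]
contact_force: [-2.9, 1.6, 3.5]
opening: 0.0427
grip_force: 52.1
```

>>> jog_arm(
  steps=[
    {"linear": [0,0,0.0007],"delta_rot": [0,0,0],"grip": 0.03},
    {"linear": [0,0,0],"delta_rot": [0,0,0],"grip": 0.03},
    {"linear": [0,0,0],"delta_rot": [0,0,0],"grip": 0.03},
  ],
)

```text
t: 9.65
tool_pos: [0.53, -0.2208, 0.1094]
tool_rot: [2.316, 2.122, 0.0]
contact_force: [-3.4, 1.6, 7.0]
opening: 0.0424
grip_force: 52.6
```

Run:
```python
from meas import *
report();o=ctrl.get_obs();print(o["contact_force"],o["wrist_torque"])
a=save("scene","scene7");b=save("side","side7")
def crop(f,x,y,w,h):
    return cv2.resize(cv2.imread(f"pics/{f}.png")[y:y+h,x:x+w],(400,400),interpolation=cv2.INTER_CUBIC)
cv2.imwrite("pics/c7.png",np.hstack([crop("side7",370,300,50,50),crop("scene7",230,285,50,50)]))
```

```text
t 9.65 pin centre rack mm [ 1.000e-01 -2.100e+00  1.259e+02] axis rack [-4.e-04  1.e+00 -1.e-04] tooly [1.    0.    0.001]
[-3.44523734  1.60173754  7.02197328] [ 0.33906534  0.68428581 -0.25976778]
```

View pics/c7.png

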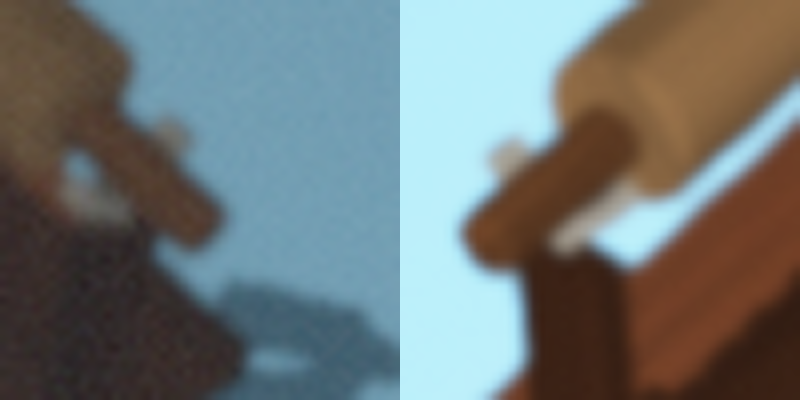

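The handle sits in the V in both views, and the force confirms it is loaded. I'll open and retreat straight up.

>>> jog_arm(
  newtons=20,
  steps=[
    {"linear": [0,-0.0005,0],"delta_rot": [0,0,0],"grip": 0.042},
    {"linear": [0,0,0],"delta_rot": [0,0,0],"grip": 0.043},
    {"linear": [0,0,0],"delta_rot": [0,0,0],"grip": 0.046},
    {"linear": [0,0,0],"delta_rot": [0,0,0],"grip": 0.05},
    {"linear": [0,0,0],"delta_rot": [0,0,0],"grip": 0.06},
    {"linear": [0,0,0],"delta_rot": [0,0,0],"grip": 0.072},
    {"linear": [0,0,0],"delta_rot": [0,0,0],"grip": 0.08},
    {"linear": [0,0,0],"delta_rot": [0,0,0],"grip": 0.08},
  ],
)

```text
t: 10.55
tool_pos: [0.5292, -0.2206, 0.1079]
tool_rot: [-2.316, -2.122, 0.0]
contact_force: [-0.7, 0.3, -0.1]
opening: 0.0797
grip_force: 0.0
```

>>> jog_arm(
  steps=[
    {"linear": [0,0,-0.01],"delta_rot": [0,0,0],"grip": 0.08},
    {"linear": [0,0,-0.02],"delta_rot": [0,0,0],"grip": 0.08},
    {"linear": [0,0,-0.03],"delta_rot": [0,0,0],"grip": 0.08},
    {"linear": [0,0,-0.04],"delta_rot": [0,0,0],"grip": 0.08},
    {"linear": [0,0,-0.04],"delta_rot": [0,0,0],"grip": 0.08},
    {"linear": [0,0,-0.02],"delta_rot": [0,0,0],"grip": 0.08},
    {"linear": [0,0,0],"delta_rot": [0,0,0],"grip": 0.08},
    {"linear": [0,0,0],"delta_rot": [0,0,0],"grip": 0.08},
  ],
)

```text
t: 11.35
tool_pos: [0.5292, -0.2207, 0.2685]
tool_rot: [2.316, 2.122, 0.0]
contact_force: [0.3, -0.9, -0.9]
opening: 0.0802
grip_force: 0.0
```

Run:
```python
from meas import *
a=save("scene","scene8");b=save("side","side8")
def crop(f,x,y,w,h):
    return cv2.resize(cv2.imread(f"pics/{f}.png")[y:y+h,x:x+w],(400,400),interpolation=cv2.INTER_CUBIC)
cv2.imwrite("pics/c8.png",np.hstack([crop("side8",310,240,100,100),crop("scene8",225,235,100,100)]))
for c in(a,b): print(proj(c,[rack([0,y,125]) for y in(125,75,-75,-125)]).round(1).tolist())
```

```text
[[313.4, 251.1], [300.5, 262.4], [256.7, 301.2], [240.0, 316.0]]
[[321.5, 258.6], [335.3, 271.8], [380.1, 314.4], [396.3, 329.7]]
```

View pics/c8.png

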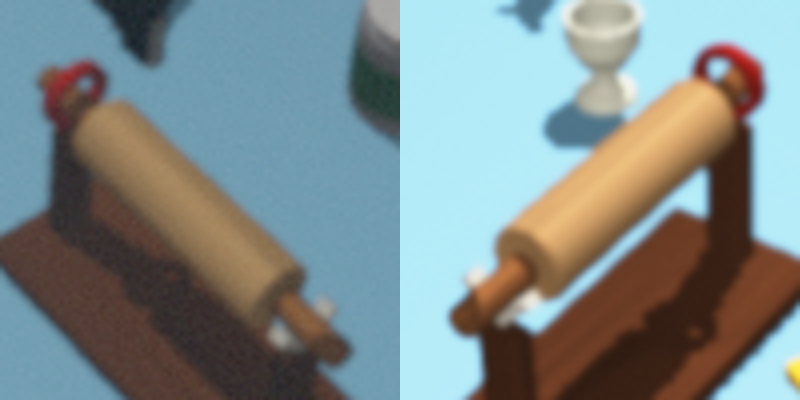

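The pin lies level, with one handle through the ring (side 322,259) and the other in the fork (394,328). Both match the predicted stored position, and the gripper is clear.

```bash
python3 -c "
from station import ctrl
print(ctrl.finish_job())"
```

```text
the job is handed in; nothing more can be done
None
```

The rolling pin is stored on the right-hand rack, one handle through the red ring and the other in the white fork, released with the gripper clear; the job is handed in, but no verdict was returned.

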